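# Hang the slide rack up to drain with the lifting fork

### The arm

A 7-joint arm with a two-finger parallel gripper is mounted at the origin on a cart in front of the work surface, level with it; the furniture and walls round the work are solid. World frame = base frame: x ahead of the robot, y to its left, z up, the work surface at z = 0. Lengths are in m, angles in rad, forces in N, time in s.
With the tool pointing down it reaches from about 0.4 to 0.85 m from the base axis. Payload 10.4 kg.
Tool frame: the origin (TCP) lies midway between the tips of the shut fingers; the grasp point (between the pads) lies 19 mm behind it; z points along the fingers, x is the direction in which the jaws open and shut, and the axes are right-handed (so a half turn about z gives the same grasp; the last joint's range is limited). The gripper opens to 87 mm and grips with 3 to 60 N. Pads are 19 mm wide; open, the fingers measure 117 mm over their backs; the gripper's body (75 mm by 190 mm) begins 51 mm behind the grasp point.
Start: joints at [1.272, 0.332, -0.065, 1.46, 0.022, 1.35, -0.088], TCP at [0.17, -0.601, 0.194] pointing down, gripper open.
Joint ranges: [-2.6, 2.6], [-0.5, 2.12], [-1.47, 1.34], [0.16, 2.42], [-1.27, 4.41], [0.06, 2.06], [-2.6, 2.6]. Speed limits (rad/s): [2.22, 2.22, 2.79, 2.79, 3.14, 3.14, 3.14].

### API

Orientations are given as a unit quaternion [x, y, z, w].
In Python, from bench import r gives the robot as it stands. The module is installed in compiled form; this text tells all that it offers.
- The arm moves only by the tool play_rows, never from a script. Its argument "commands" is a list of rows, each a list of 7 numbers: the shift along the world's x, y, z in cm, then the turn, a rotation vector about the world's x, y, z in rad, then the finger opening in cm, from 0 to 8.7. A call has 1 to 20 rows; each row shifts and turns the commanded pose from where the row before left it; what a row does not reach is not made up. A row lasts 1/8 s, in which the tool goes at most 62.5 mm and 10.7 degrees, less where a joint would pass 70% of its speed; a pose out of reach is approached as far as the arm can. A call is refused whole if a number of a shift passes 6.25 or a number of a turn 0.188, either way. A call with a gripper value outside its range is refused whole. The fingers move at their own pace and stop on an object; "grip_force" is the grip in N (left out, the last holds). Time passes only in rows, so rows that do not move let the fingers close. It gives the time, the measured TCP pose, the force and the opening at its end, in the units of the state.
- r.read_state(): the state, without advancing time (a new reading comes with each control period).
- r.camera(name): name is "side" or "top"; returns a dict with "img" (384x512x3 uint8, red, green, blue), "K" (3x3 intrinsics, pixels), "k1" (the pictures are not rectified: a ray, as slopes to the right and down, at radius r is drawn at 1 + k1 r^2 times it, then the intrinsics apply), "camera_from_world" (4x4, takes a point from world to camera coordinates). Camera axes: x right, y down, z forward; pixel columns grow to the right and rows downward; lengths in m; the calibration is good to about 2 mm. A picture is of the moment at which its call begins. There is no depth.
- r.close_job(): hands the job in, once; it reports no verdict.
The state is a dict: "time": time; "joint_positions": joint angles; "joint_vel": joint speeds; "joint_torque": joint torques, N m; "ee_pos": TCP position; "eef_rot": TCP orientation; "ft_force": force on the tool from outside, world axes, zero at the start; "torque": the same for the moment, N m; "width": finger opening in m.
Only numpy, scipy, OpenCV 4.12 (cv2) and the standard library are available. Lean on these libraries where they do the work, as an engineer would, in place of code of your own. Each camera call takes 0.05 s, during which the arm holds its last target. There are 200 camera calls.

### The job

Use the lifting fork to hook the slide rack out of the white staining dish by its wire bail and hang it by the raised crook of that bail on the drain stand whose hook is empty. The gripper must not take hold of or push the rack itself. Then stand the fork upright in its grey caddy again, leaving the rack hanging still and the dish, the rack that already drains and everything else undisturbed.

Things in the scene. Friction and masses are not known exactly. Their poses are not given: they have to be found in the camera images.
- lifter: lifting fork, 32x51x136 mm, upright in the caddy: black ribbed grip on a fork of two 5 mm steel wires. Origin under the grip at its underside; z up, x the way the tines point. Grip 18 (x) by 22 mm (y), 68 to 130 mm above the origin, wider cap to 136 mm. Cross bar under the grip at x = 0, z = 64 mm; below it the 41 mm between the wires is open.
- lifter_seat (a point): middle between the fork's two J-shaped tines, level with the top of their floors, 5 mm above the lifter's origin; lifter's axes. Tines at y = +-23 mm, wire 5 mm; floors span x = -11 to +11 mm, tips at x = 16 mm rise 10 mm above this level, legs at x = -15 mm rise 45 mm above it, then slant to the cross bar at x = 0, 59 mm above it.
- caddy: grey plastic caddy fixed to the desk: base 90x100 mm with an open pocket in the middle, 42 (x) by 62 mm (y) inside, walls 46 mm high. Origin on the desk under the pocket's middle, axes along its sides. The fork stands in it with its axes parallel and its origin 6 mm above this one (the pocket's floor).
- rack: steel rack of ten microscope slides, 84 (x) by 89 mm (y), in the dish; slides and end plates reach 38 mm above its origin (centre of underside, z up). Rigid 5 mm wire bail in the plane x = 0: legs at y = +-42 mm, top wire along y with its centre 95 mm above the origin, and 102 mm in the raised crook (y within +-12 mm). Same after a half turn. About 0.26 kg.
- rack_crook (a point): centre of the wire at the middle of the rack's bail crook, 102 mm above the rack's origin; axes of the rack
- dish: white open staining dish, 106 (x) by 110 mm (y), 48 mm high, loose on the desk; the rack stands in it with about 6 mm of play on each side. Small ears at the y ends. Origin at the centre of its underside; floor 4 mm thick.
- stand_free: drain stand with the empty hook, fixed: white drip tray 140x110 mm with 12 mm rim, steel rod of 12 mm rising 240 mm at x = +80 mm, and a boss head on the rod that carries the hook's arm. Origin on the desk straight below the hook's seat; x points from hook to rod, so the hook opens towards -x; the tray spans x = -45 to +95 mm.
- stand_free_hook (a point): seat of the empty hook: top side of its 8 mm round wire mid-trough, 154 to 189 mm above the desk; axes of the stand. Trough floor 14 mm long in x; the upturned tip at x = -15 mm reaches 14 mm above the seat; from x = +14 mm back to the rod the arm is 6 mm higher. When the rack hangs right, its crook wire's centre is 2.5 mm above this point.
- stand_full: the other drain stand, of the same make, whose hook (169 mm above the desk) already carries a rack. Origin and axes as for the first stand.
- rack_hung: a second slide rack of the same make, already hanging on the other stand; origin and axes as for the first rack
- blower: red rubber dust blower bulb, 56 mm across and 112 mm tall with its nozzle up, standing loose on the desk; origin at the centre of its underside
- timer: small white lab timer, 66 x 70 x 18 mm, lying on the desk; origin at the centre of its underside
- oil: small brown immersion-oil bottle, 27 mm across, 62 mm tall, standing on the desk; origin at the centre of its underside
- slide_box: closed grey slide box, 93 x 206 x 35 mm, on the desk; origin at the centre of its underside
- cover_box: small white cover-glass box, 36 x 36 x 24 mm, on the desk; origin at the centre of its underside
- tissue: flat pack of lens tissue, 72 x 100 x 9 mm, on the desk; origin at the centre of its underside

How it is judged:
On the way, in this order (a step that is already met when the one before it is completed fails the run):
1. the rack is lifted clear of the dish on the lifting fork (height (world z) of rack above 0.055 m and contact force between lifter and rack above 1 N), for 0.1 s.
2. the rack hangs by the crook of its bail on the empty hook (distance between rack_crook and stand_free_hook below 0.014 m and contact force between rack and stand_free above 1.2 N and contact force between rack and lifter below 0.3 N), for 0.2 s.
At the end, for the whole second after the job is handed in: The rack hangs still and upright (0.2 rad) from the empty hook, crook within 14 mm of the hook's seat, off the fork; the fork stands upright (0.2 rad) on the floor of the caddy's pocket; the dish is within 30 mm and the other hanging rack within 20 mm of its start (distance between rack_crook and stand_free_hook below 0.014 m and angle between each of rack, lifter's own z axis and vertical below 0.2 rad and linear speed of rack below 0.04 m/s and contact force between rack and stand_free above 1.2 N and contact force between rack and lifter below 0.2 N and horizontal distance between lifter and caddy below 0.015 m and height (world z) of lifter below 0.012 m and linear speed of lifter below 0.02 m/s and distance of dish from where it was at the start of the episode below 0.03 m and angle between dish's own z axis and vertical below 0.1 rad and distance of rack_hung from where it was at the start of the episode below 0.02 m); the robot touches nothing.
It fails at once if the gripper takes hold of or pushes a rack (contact force between any of the fingers, the arm and rack above 1.5 N or contact force between the arm and rack_hung above 1.5 N).
It fails at once if the rack is dropped or swung hard (angle between rack's own z axis and vertical above 0.8 rad or linear speed of rack above 0.8 m/s).
It fails at once if the rack that already drains is knocked from its place (distance of rack_hung from where it was at the start of the episode above 0.05 m).
It fails at once if the dish is dragged along or tipped (distance of dish from where it was at the start of the episode above 0.04 m or angle between dish's own z axis and vertical above 0.25 rad).
It fails at once if a bystander is disturbed (distance of any of blower, timer, oil, slide_box, cover_box, tissue from where it was at the start of the episode above 0.03 m or angle between blower's own z axis and vertical above 0.5 rad).
It also fails if it takes over 67 s, if anything falls off the work surface, if the arm or the gripper's body presses on something with over 40 N, if the wrist force passes 120 N, or if a joint passes its speed limit or range.

## Working session

There is one attempt and no reset: what is moved stays moved. The work goes in short steps, Python scripts to look and compute and a tool call to move; the robot and the scene stay as the last step left them, time stands still between calls to the robot, and variables do not carry over. Pictures are saved under pics/ and viewed, about 8 in all and at most 12, crops included, and the job is handed in when it is done.

Besides the shell and the picture viewer there is one more tool, called after "Emit:" as a command line: name --pt "numbers of a row" for each row, then --argument value for the rest. play_rows: Moves the arm, as the interface text tells. Its arguments: {"type":"object","properties":{"commands":{"type":"array","items":{"type":"array","items":{"type":"number"}}},"grip_force":{"type":"number"}},"required":["commands"]}

```bash
mkdir -p pics; ls
cat > h.py <<'E'
import numpy as np, cv2
from bench import r
def snap(n,f=None):
    c=r.camera(n)
    if f: cv2.imwrite('pics/'+f,c['img'][...,::-1])
    np.savez('cam_'+n+'.npz',K=c['K'],k1=c['k1'],T=c['camera_from_world'],img=c['img'])
    return c
def load(n):
    d=np.load('cam_'+n+'.npz'); return {'K':d['K'],'k1':float(d['k1']),'camera_from_world':d['T'],'img':d['img']}
def proj(c,p):
    p=np.atleast_2d(p); q=p@c['camera_from_world'][:3,:3].T+c['camera_from_world'][:3,3]
    s=q[:,:2]/q[:,2:]; s=s*(1+c['k1']*(s**2).sum(1,keepdims=True))
    return s@c['K'][:2,:2].T+c['K'][:2,2]
def ray(c,uv):
    d=(np.array(uv,float)-c['K'][:2,2])/np.diag(c['K'])[:2]; s=d.copy()
    for _ in range(20): s=d/(1+c['k1']*(s@s))
    T=c['camera_from_world']; R=T[:3,:3]
    return -R.T@T[:3,3], R.T@np.array([s[0],s[1],1])
def atz(c,uv,z):
    o,d=ray(c,uv); return o+d*(z-o[2])/d[2]
def tri(cs,uvs):
    A=np.zeros((3,3));b=np.zeros(3)
    for c,u in zip(cs,uvs):
        o,d=ray(c,u); d/=np.linalg.norm(d); P=np.eye(3)-np.outer(d,d); A+=P;b+=P@o
    x=np.linalg.solve(A,b); return x,[(proj(c,x)[0]-u).round(1) for c,u in zip(cs,uvs)]
E
python3 - <<'E'
from h import *
for n in('side','top'):
    c=snap(n,n+'0.png'); print(n,c['K'].tolist(),c['k1'],ray(c,(256,192))[0],c['camera_from_world'].round(3).tolist())
    cv2.imwrite('pics/'+n+'0b.png',cv2.resize(c['img'][...,::-1],(800,600),interpolation=cv2.INTER_CUBIC))
print(r.read_state())
E
```

```text
pics
side [[415.8977315127066, 0.0, 261.4063874263433], [0.0, 415.8977315127066, 189.238438401033], [0.0, 0.0, 1.0]] -0.07620478015591109 [0.04141136 0.7868001  0.92455926] [[-0.866, -0.501, -0.012, 0.441], [-0.317, 0.566, -0.761, 0.272], [0.388, -0.655, -0.648, 1.099], [0.0, 0.0, 0.0, 1.0]]
top [[363.6985807289835, 0.0, 259.10320510499747], [0.0, 363.6985807289835, 193.11138191522377], [0.0, 0.0, 1.0]] -0.07484596239981457 [ 0.31131334 -0.01228303  1.14123308] [[-0.024, -0.999, -0.032, 0.032], [-0.981, 0.03, -0.191, 0.524], [0.192, 0.027, -0.981, 1.06], [0.0, 0.0, 0.0, 1.0]]
{'time': 0.1, 'joint_positions': array([ 1.27240179,  0.33281091, -0.06468296,  1.46084568,  0.02158987,
        1.34986319, -0.08849713]), 'joint_vel': array([-0.00049263, -0.00150702, -0.00033162, -0.00257288,  0.00056738,
       -0.00088989, -0.00214831]), 'joint_torque': array([ 1.11053079e-03, -6.24551082e+01,  2.44286761e-02, -3.90719247e+01,
       -6.15174347e-02,  3.67413810e-02,  9.04967305e-05]), 'ee_pos': array([ 0.17008549, -0.60103283,  0.19333763]), 'eef_rot': array([ 7.97594641e-01, -6.03193509e-01, -5.05942269e-04, -3.51675039e-04]), 'ft_force': array([ 0.54769518, -0.3980386 ,  0.01745889]), 'torque': array([-0.0231438 , -0.02201663, -0.06806842]), 'width': 0.08744823286454859}
```

View pics/side0b.png

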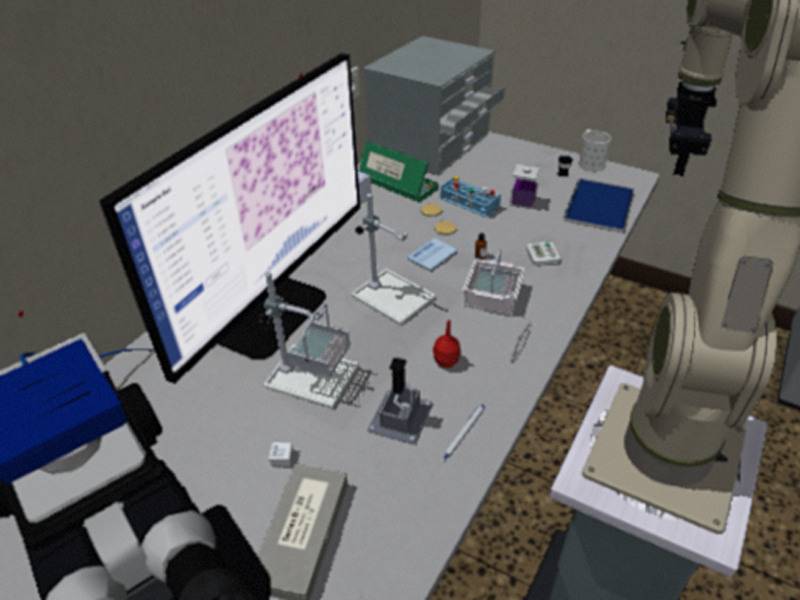

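View pics/top0b.png

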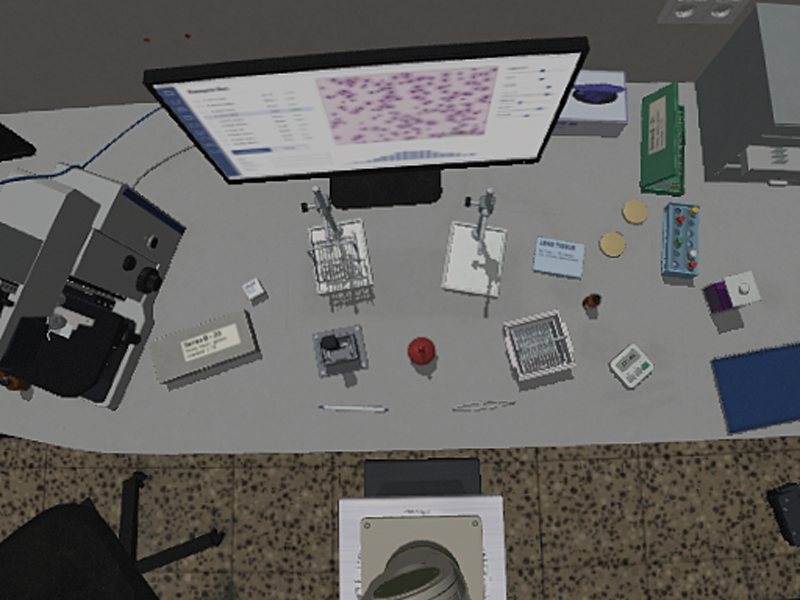

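The side view shows the caddy and fork at about (400,400), the dish at (495,280), the free stand at (390,280) and the loaded stand at (310,350). In the top view they sit at (340,350), (540,345), (475,260) and (340,260). I'll enlarge both for measuring.

Run:
```python
from h import *
for n,(u,v,w,h) in {'top':(190,115,186,140),'side':(165,120,190,142)}.items():
    c=load(n); cv2.imwrite(f'pics/{n}1.png',cv2.resize(c['img'][v:v+h,u:u+w,::-1],None,fx=4.2,fy=4.2,interpolation=cv2.INTER_CUBIC))
```

```text
(no output)
```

View pics/top1.png

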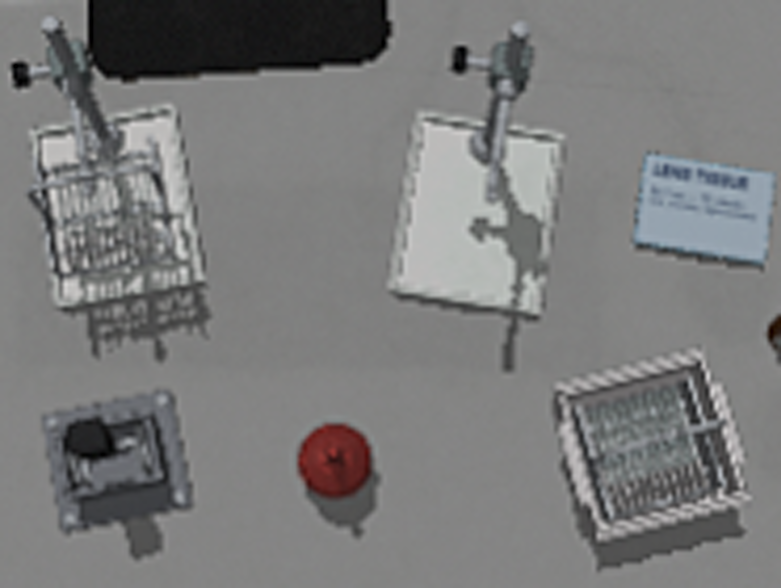

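View pics/side1.png

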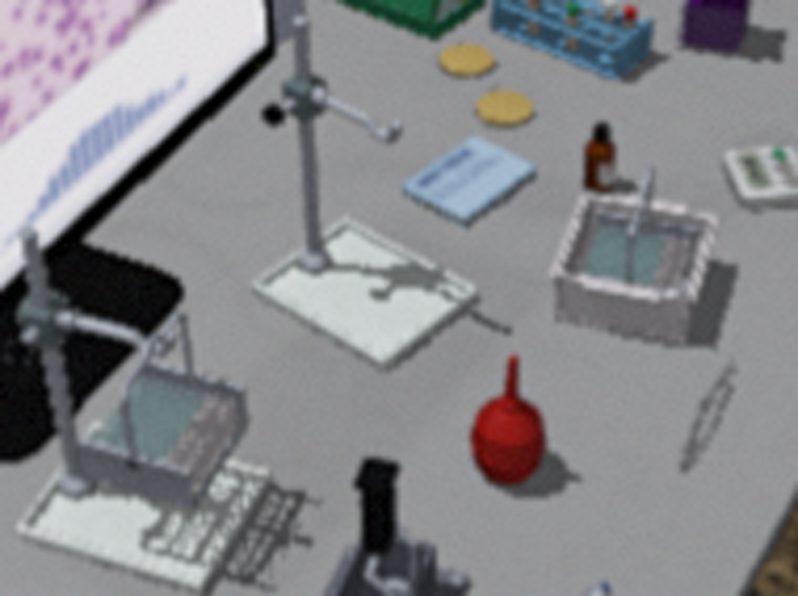

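The top crop shows the dish rim corners at (557,387), (700,352), (747,495) and (602,537), with the bail running from about (590,455) to (718,425). The free hook's tip is near (495,190) and the caddy spans (45,415) to (190,510). In the side crop the hook tip is near (390,130) and the dish is at (635,265). Next I'll fit poses.

```bash
cat > fit.py <<'E'
from h import *
from scipy.optimize import least_squares
ct,cs=load('top'),load('side')
T=lambda x,y:(np.array([x,y])-1.6)/4.2+[190,115]
S=lambda x,y:(np.array([x,y])-1.6)/4.2+[165,120]
def W(p,l):
    x,y,a=p[:3]; l=np.atleast_2d(l); c,s=np.cos(a),np.sin(a)
    return np.c_[x+c*l[:,0]-s*l[:,1],y+s*l[:,0]+c*l[:,1],l[:,2]]
def fit(name,p0,obs):
    f=lambda p:np.concatenate([(proj(c,W(p,l))[0]-u) for c,l,u in obs])
    o=least_squares(f,p0,loss='soft_l1'); print(name,o.x.round(4),'res',f(o.x).reshape(-1,2).round(1).tolist()); return o.x
E
cat > run1.py <<'E'
from fit import *
h=.048
print('dish corners',[atz(ct,T(*q),h).round(3).tolist() for q in [(557,387),(700,352),(747,495),(602,537)]])
print('tray',[atz(ct,T(*q),.012).round(3).tolist() for q in [(420,112),(565,135),(540,318),(388,290)]], 'rodbase',atz(ct,T(487,152),.01).round(3))
print('caddy base',[atz(ct,T(*q),.005).round(3).tolist() for q in [(45,415),(172,393),(190,512),(65,532)]])
print('rodtop',tri([ct,cs],[T(518,28),S(297,5)]),'hooktip',tri([ct,cs],[T(493,192),S(393,125)]))
print('grip top',tri([ct,cs],[T(90,437),S(378,465)]))
print('full rodtop',tri([ct,cs],[T(51,25),S(30,235)]))
E
python3 run1.py
```

```text
dish corners [[0.477, -0.173, 0.048], [0.5, -0.278, 0.048], [0.395, -0.304, 0.048], [0.369, -0.199, 0.048]]
tray [[0.701, -0.085, 0.012], [0.679, -0.196, 0.012], [0.535, -0.168, 0.012], [0.561, -0.055, 0.012]] rodbase [ 0.668 -0.135  0.01 ]
caddy base [[0.474, 0.207, 0.005], [0.488, 0.11, 0.005], [0.398, 0.098, 0.005], [0.385, 0.191, 0.005]]
rodtop (array([ 0.67110348, -0.1304872 ,  0.25698229]), [array([-0.4, -0.9]), array([0.8, 0.3])]) hooktip (array([ 0.58542714, -0.1181003 ,  0.18722105]), [array([-0.1, -0.3]), array([0.3, 0.1])])
grip top (array([0.4391186 , 0.15018872, 0.14608107]), [array([-0.2, -0.4]), array([0.5, 0.1])])
full rodtop (array([0.68957194, 0.1605281 , 0.23752766]), [array([-0. , -0.1]), array([0.1, 0. ])])
```

```bash
cat > ov.py <<'E'
from fit import *
def fork(tilt=0):
    L=[]
    for y in(-.023,.023): L.append([[.016,y,.015],[.016,y,.006],[.011,y,.0025],[-.011,y,.0025],[-.015,y,.006],[-.015,y,.05],[0,y,.064],[0,0,.064]])
    L.append([[0,0,.064],[0,0,.136]]); return L
def rack():
    L=[[[0,-.042,.03],[0,-.042,.095],[0,-.012,.095],[0,-.010,.102],[0,.010,.102],[0,.012,.095],[0,.042,.095],[0,.042,.03]]]
    q=[[.042,-.0445,.038],[.042,.0445,.038],[-.042,.0445,.038],[-.042,-.0445,.038]]; return L+[q+q[:1]]
def box(x,y,z,o=0): q=[[o+x/2,y/2,z],[o+x/2,-y/2,z],[o-x/2,-y/2,z],[o-x/2,y/2,z]]; return [q+q[:1]]
def stand(h): return box(.14,.11,.012,.025)+[[[.08,0,0],[.08,0,.24]],[[.08,0,h+.002],[.014,0,h+.002],[.007,0,h-.004],[-.007,0,h-.004],[-.015,0,h+.004],[-.015,0,h+.012]]]
def panel(c,items,ctr,w,hh,s):
    u0,v0=int(ctr[0]-w/2),int(ctr[1]-hh/2)
    im=cv2.resize(c['img'][v0:v0+hh,u0:u0+w,::-1],None,fx=s,fy=s,interpolation=cv2.INTER_CUBIC); raw=im.copy()
    for p,z,Ls,col in items:
        for L in Ls:
            l=np.array(L,float)+[0,0,z]; q=(proj(c,W(p,l))-[u0,v0]+.5)*s
            cv2.polylines(im,[np.round(q*8).astype(int).reshape(-1,1,2)],False,col,1,cv2.LINE_AA,3)
    return np.hstack([raw,im])
E
cat > r2.py <<'E'
from ov import *
F=(.437,.1505,.165);D=(.435,-.2385,.225)
R=(255,0,255);G=(0,255,0)
it=[(F,.006,fork(),G),((.436,.1515,.165),0,box(.09,.1,.005)+box(.042,.062,.046),R)]
id_=[(D,.004,rack(),G),(D,0,box(.106,.11,.048),R)]
P=[panel(ct,it,proj(ct,[.43,.15,.05])[0],50,37,8),panel(cs,it,proj(cs,[.43,.15,.06])[0],50,37,8),]
Q=[panel(ct,id_,proj(ct,[.435,-.2385,.06])[0],50,37,8),panel(cs,id_,proj(cs,[.435,-.2385,.06])[0],50,37,8)]
cv2.imwrite('pics/ovF.png',np.vstack(P));cv2.imwrite('pics/ovD.png',np.vstack(Q))
E
python3 r2.py
```

```text
(no output)
```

View pics/ovF.png

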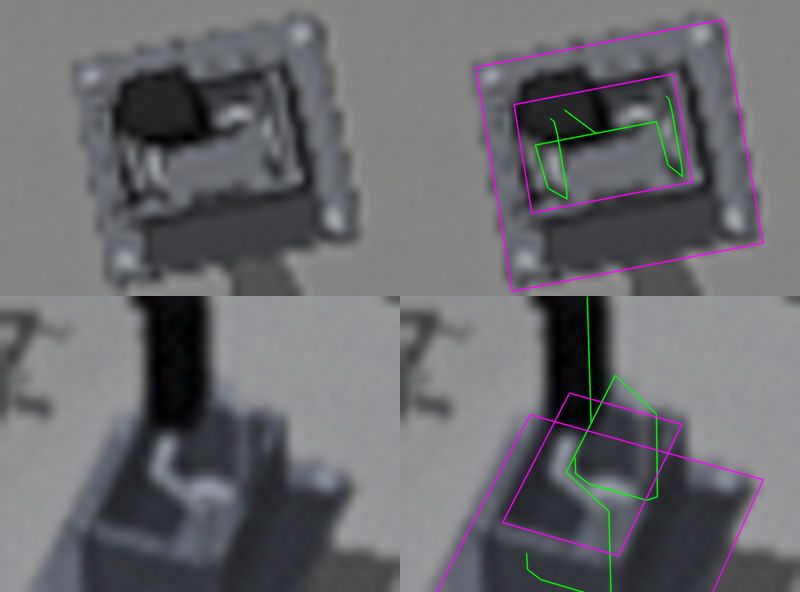

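View pics/ovD.png

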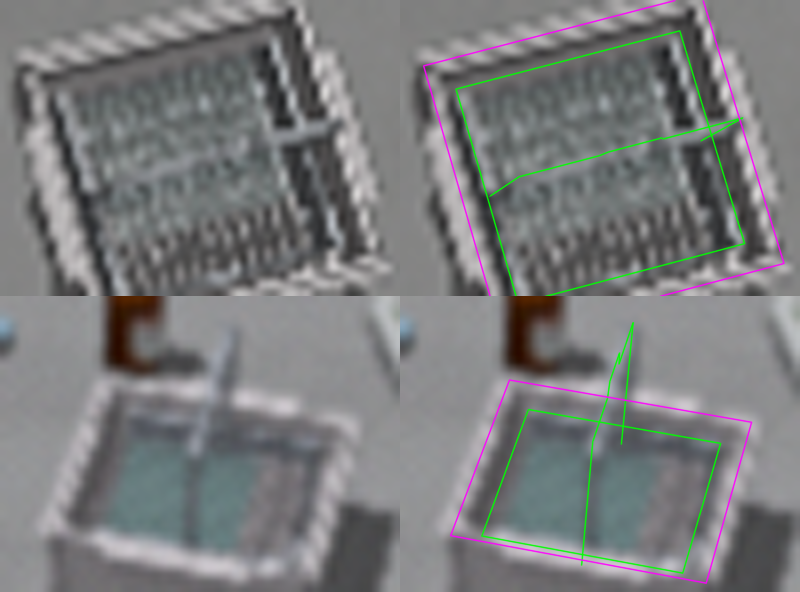

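The overlays confirm that the dish, caddy and rack poses are close. They also show the fork pointing at yaw ≈0.165, with its legs towards the robot, but a few mm further forward than drawn. I'll refine the fork and rack by fitting points, then check the stand.

```bash
cat > r3.py <<'E'
from ov import *
def pan(c,w):  # panel px -> native
    k=proj(c,w)[0]; o=np.array([int(k[0]-25),int(k[1]-18.5)]); return lambda x,y:np.array([x,y])/8-.5+o
tF=pan(ct,[.43,.15,.05]);sF=pan(cs,[.43,.15,.06]);tD=pan(ct,[.435,-.2385,.06]);sD=pan(cs,[.435,-.2385,.06])
z=.006
fit('fork',[.44,.15,.165],[(ct,[0,0,.136+z],T(90,435)),(cs,[0,0,.136+z],S(378,465)),(ct,[0,-.023,.064+z],tF(240,112)),(ct,[-.015,.023,.05+z],tF(153,155)),(cs,[0,.023,.064+z],sF(157,470-296)),(cs,[-.015,.023,.05+z],sF(212,492-296))])
fit('caddy',[.436,.1515,.165],[(ct,[.021,-.031,.046],tF(280,68)),(ct,[-.021,-.031,.046],tF(300,185)),(ct,[-.021,.031,.046],tF(130,212)),
 (ct,[.045,.05,.004],tF(75,65)),(ct,[.045,-.05,.004],tF(320,15)),(ct,[-.045,-.05,.004],tF(358,238)),(ct,[-.045,.05,.004],tF(110,285)),(cs,[-.045,-.05,.004],sF(352,488-296))])
z=.004
fit('rack',[.433,-.2385,.225],[(ct,[0,-.042,.095+z],tD(332,127)),(ct,[0,.03,.095+z],tD(112,186)),(cs,[0,-.042,.095+z],sD(234,330-296)),(cs,[0,.042,.095+z],sD(195,447-296))])
s=fit('stand',[.5945,-.121,-.2],[(ct,[.095,.055,.012],T(420,112)),(ct,[.095,-.055,.012],T(565,135)),(ct,[-.045,-.055,.012],T(540,318)),(ct,[-.045,.055,.012],T(388,290)),
 (cs,[.095,.055,.012],S(252,287)),(cs,[.095,-.055,.012],S(347,218)),(cs,[-.045,-.055,.012],S(478,297)),(cs,[-.045,.055,.012],S(383,362))])
for n,q in(('tip',S(393,125)),('elbow',S(385,142))): print(n,[(h,proj(cs,W(s,[-.015,0,h]))[0].round(1).tolist()) for h in(.16,.175,.19)],q)
R=(255,0,255);G=(0,255,0)
it=[(s,0,stand(.173),G)]
P=[panel(c,it,proj(c,[.63,-.13,.12])[0],66,50,6) for c in(ct,cs)]
cv2.imwrite('pics/ovS.png',np.vstack(P))
E
python3 r3.py
```

```text
fork [0.441  0.1497 0.2128] res [[0.2, -0.5], [-0.0, 0.8], [2.2, -0.6], [-0.1, 3.0], [0.3, -0.4], [-1.1, 1.5]]
caddy [0.4374 0.152  0.161 ] res [[-1.0, 0.3], [-1.2, -0.8], [-0.0, -0.4], [0.0, -0.2], [0.3, 0.2], [0.4, 0.2], [0.1, 0.3], [0.9, -0.9]]
rack [ 0.4309 -0.2323  0.2355] res [[-0.8, 0.1], [2.8, -0.7], [0.1, 0.3], [0.2, 0.7]]
stand [ 0.5949 -0.1195 -0.203 ] res [[0.0, 0.6], [-0.9, 0.6], [-1.3, -1.3], [0.5, -0.4], [1.0, -0.6], [0.4, 0.8], [-0.6, -1.4], [0.2, -0.2]]
tip [(0.16, [259.8, 157.4]), (0.175, [259.7, 153.4]), (0.19, [259.6, 149.4])] [258.19047619 149.38095238]
elbow [(0.16, [259.8, 157.4]), (0.175, [259.7, 153.4]), (0.19, [259.6, 149.4])] [256.28571429 153.42857143]
```

View pics/ovS.png

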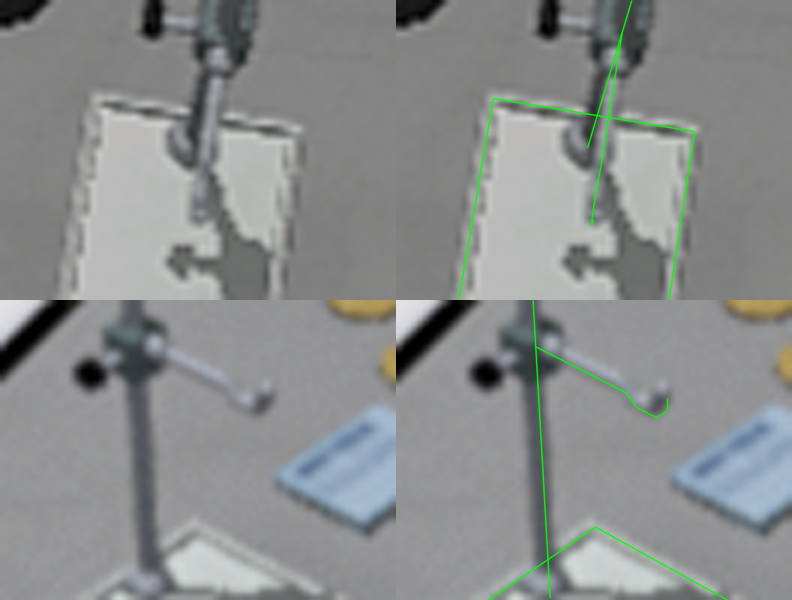

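The stand's pose holds, but its hook sits about 6 mm higher than drawn, so the seat is near 0.179 m. The fork is at (0.441, 0.150) with yaw 0.16. Moving to above the fork.

Emit:
play_rows --pt "4 3 1 0 0 0 8" --pt "4 3 1 0 0 0 8" --pt "4 3 1 0 0 0 8" --pt "4 3 1 0 0 0 8" --pt "4 3 1 0 0 -0.05 8" --pt "4 3 1 0 0 -0.065 8" --pt "3.1 4 0 0 0 0 8" --pt "0 4 0 0 0 0 8" --pt "0 4 0 0 0 0 8" --pt "0 4 0 0 0 0 8" --pt "0 4 0 0 0 0 8" --pt "0 4 0 0 0 0 8" --pt "0 4 0 0 0 0 8" --pt "0 4 0 0 0 0 8" --pt "0 4 0 0 0 0 8" --pt "0 4 0 0 0 0 8" --pt "0 4 0 0 0 0 8" --pt "0 4 0 0 0 0 8" --pt "0 4 0 0 0 0 8" --pt "0 4 0 0 0 0 8"

```text
time: 2.6
ee_pos: [0.4409, 0.1397, 0.2539]
eef_rot: [0.762, -0.648, 0.0, 0.0]
ft_force: [0.9, -0.2, 0.8]
width: 0.0802
```

Emit:
play_rows --pt "0 1 -1 0 0 0 8" --pt "0 0 -3 0 0 0 8" --pt "0 0 -3 0 0 0 8" --pt "0 0 -3 0 0 0 8" --pt "0 0 -2 0 0 0 8" --pt "0 0 0 0 0 0 8" --pt "0 0 0 0 0 0 8"

```text
time: 3.48
ee_pos: [0.4416, 0.1484, 0.1347]
eef_rot: [0.761, -0.648, 0.0, -0.0]
ft_force: [-1.2, -0.7, 0.4]
width: 0.0799
```

```bash
cat > r4.py <<'E'
from ov import *
ct=snap('top');cs=snap('side')
G=(0,255,0);z=.006
it=[((.441,.150,.161),.006,[[[0,-.011,.136],[0,.011,.136]],[[0,-.011,.075],[0,.011,.075]],[[0,0,.068],[0,0,.136]]]+fork(),G)]
cv2.imwrite('pics/g.png',np.vstack([panel(c,it,proj(c,[.44,.15,.1])[0],50,37,8) for c in(ct,cs)]))
print(r.read_state()['ee_pos'])
E
python3 r4.py
```

```text
[0.44183677 0.14861181 0.13497386]
```

View pics/g.png

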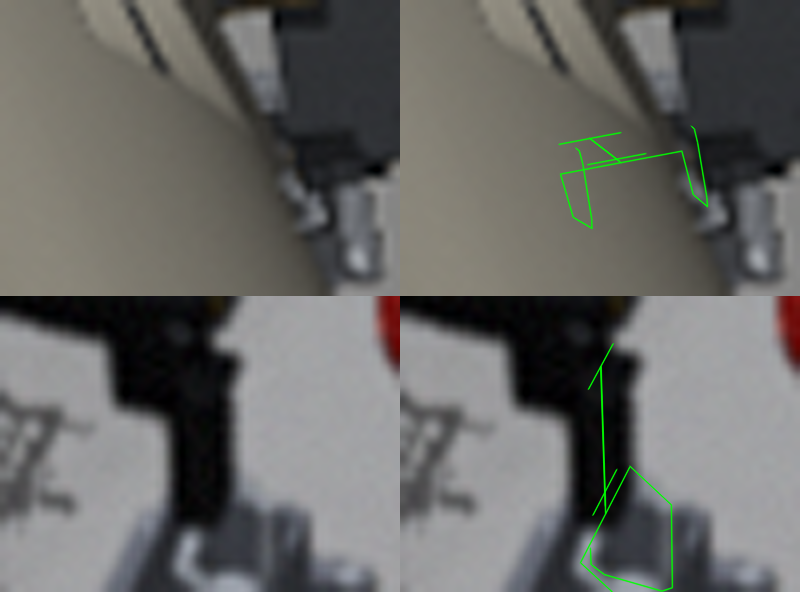

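The fingers straddle the grip, and the fork overlay lines up in the side panel. Descend and close.

Emit:
play_rows --pt "0 0 -2 0 0 0 8" --pt "0 0.1 -1.4 0 0 0 8" --pt "0 0 -1 0 0 0 8" --pt "0 0 0 0 0 0 8" --pt "0 0 0 0 0 0 2.5" --pt "0 0 0 0 0 0 1" --pt "0 0 0 0 0 0 1" --pt "0 0 0 0 0 0 1" --pt "0 0 0 0 0 0 1" --grip_force 35

```text
time: 4.7
ee_pos: [0.4412, 0.1496, 0.0901]
eef_rot: [0.762, -0.648, 0.0, 0.0]
ft_force: [-0.2, 1.1, -0.0]
width: 0.038
```

Emit:
play_rows --pt "0 0 0 0 0 0 1" --pt "0 0 0 0 0 0 1" --pt "0 0 0 0 0 0 1"

```text
time: 5.08
ee_pos: [0.4413, 0.1496, 0.0901]
eef_rot: [0.762, -0.648, 0.0, -0.0]
ft_force: [0.3, -0.3, 0.3]
width: 0.0253
```

Emit:
play_rows --pt "0 0 0 0 0 0 1" --pt "0 0 0 0 0 0 1" --pt "0 0 0 0 0 0 1"

```text
time: 5.45
ee_pos: [0.4412, 0.1496, 0.0901]
eef_rot: [0.762, -0.648, 0.0, 0.0]
ft_force: [0.3, 0.5, 0.5]
width: 0.0258
```

Emit:
play_rows --pt "0 0 1 0 0 0 1" --pt "0 0 2 0 0 0 1" --pt "0 0 3 0 0 0 1" --pt "0 0 3 0 0 0 1" --pt "0 0 3 0 0 0 1" --pt "0 0 2 0 0 0 1" --pt "0 0 0 0 0 0 1" --pt "0 0 0 0 0 0 1"

```text
time: 6.45
ee_pos: [0.4408, 0.1494, 0.2293]
eef_rot: [0.762, -0.648, -0.0, 0.0]
ft_force: [-0.4, 0.9, -1.6]
width: 0.0256
```

```bash
cat > r5.py <<'E'
import sys
from ov import *
ct=snap('top');cs=snap('side'); s=r.read_state(); e=s['ee_pos']; q=s['eef_rot']
yaw=2*np.arctan2(q[1],q[0])+np.pi/2
print(e,yaw,s['width'],s['ft_force'])
it=[((e[0],e[1],yaw),e[2]-.084,fork(),(0,255,0))]
cv2.imwrite('pics/'+sys.argv[1],np.vstack([panel(c,it,proj(c,e-[0,0,.05])[0],50,37,8) for c in(ct,cs)]))
E
python3 r5.py h.png
```

```text
[0.44067433 0.1494207  0.22910632] 0.16092786558283878 0.02547795705429497 [ 0.23199778 -0.12708867 -0.90100021]
```

View pics/h.png

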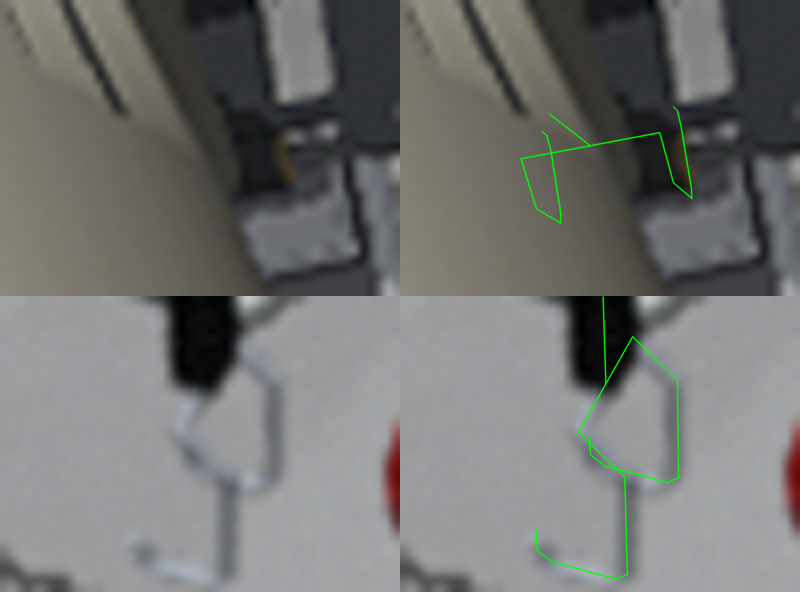

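The fork is held upright and the overlay fits within about 1 px, so its origin is 84 mm below the TCP. Next, over the blower to a point 45 mm behind the bail.

Emit:
play_rows --pt "0 -1.5 0 0 0 0.03 1" --pt "0 -3 0 0 0 0.04 1" --pt "-0.5 -3.5 0 0 0 0 1" --pt "-0.5 -3.5 0 0 0 0 1" --pt "-0.5 -3.5 0 0 0 0 1" --pt "-0.5 -3.5 0 0 0 0 1" --pt "-0.5 -3.5 0 0 0 0 1" --pt "-0.5 -3.5 0 0 0 0 1" --pt "-0.5 -3.5 0 0 0 0 1" --pt "-0.5 -3.5 0 0 0 0 1" --pt "-0.5 -3.5 0 0 0 0 1" --pt "-0.5 -3 0 0 0 0 1" --pt "-0.4 -0.3 0 0 0 0 1" --pt "0 0 -1 0 0 0 1" --pt "0 0 -2 0 0 0 1" --pt "0 0 -2 0 0 0 1" --pt "0 0 -2 0 0 0 1" --pt "0 0 -0.8 0 0 0 1" --pt "0 0 0 0 0 0 1" --pt "0 0 0 0 0 0 1"

```text
time: 9.05
ee_pos: [0.3877, -0.2434, 0.1527]
eef_rot: [0.784, -0.621, 0.001, -0.0]
ft_force: [0.1, 0.1, -0.5]
width: 0.0255
```

```bash
cat > r6.py <<'E'
import sys
from ov import *
ct=snap('top');cs=snap('side'); s=r.read_state(); e=s['ee_pos']; q=s['eef_rot']
yaw=2*np.arctan2(q[1],q[0])+np.pi/2
print(e,yaw,s['width'],s['ft_force'])
it=[((e[0],e[1],yaw),e[2]-.084,fork(),(0,255,0)),((.431,-.2335,.232),.004,rack(),(255,0,255))]
cv2.imwrite('pics/'+sys.argv[1],np.vstack([panel(c,it,proj(c,[.42,-.235,.09])[0],57,42,7) for c in(ct,cs)]))
E
python3 r6.py i.png
```

```text
[ 0.38762433 -0.24351361  0.15274265] 0.23088134684562212 0.025561075647197066 [ 0.07199654 -0.60153588 -0.49363288]
```

View pics/i.png

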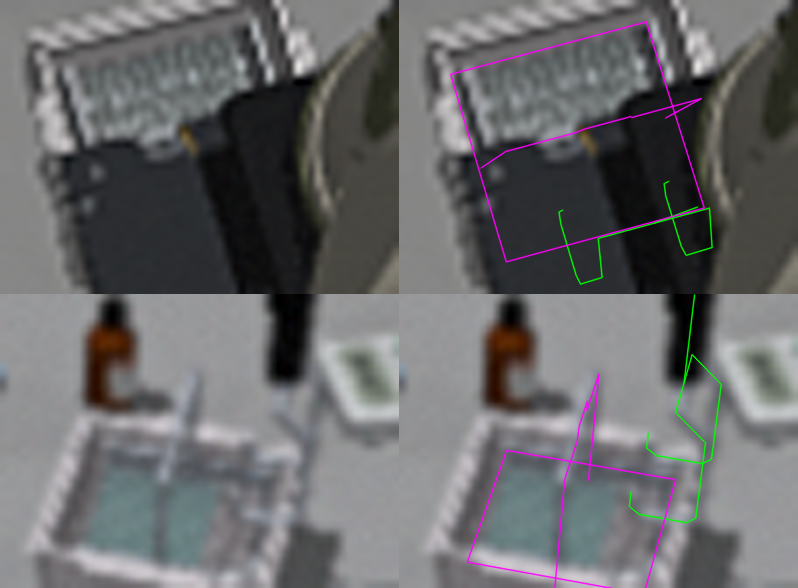

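The tines sit level below and behind the bail, and the magenta rack overlay is within about 1 px. The end plates suggest the rack is near y ≈ -0.2365. Advance under the bail and raise gently.

Emit:
play_rows --pt "0.7 0.1 0 0 0 0 1" --pt "1 0.2 0 0 0 0 1" --pt "1 0.2 0 0 0 0 1" --pt "1 0.2 0 0 0 0 1" --pt "1 0.1 0 0 0 0 1" --pt "0 0 0 0 0 0 1" --pt "0 0 0 0 0 0 1" --pt "0 0 0.8 0 0 0 1" --pt "0 0 0.8 0 0 0 1" --pt "0 0 0.5 0 0 0 1" --pt "0 0 0.5 0 0 0 1" --pt "0 0 0.5 0 0 0 1" --pt "0 0 0.5 0 0 0 1" --pt "0 0 0 0 0 0 1" --pt "0 0 0 0 0 0 1"

```text
time: 11.02
ee_pos: [0.4341, -0.2353, 0.1879]
eef_rot: [0.784, -0.621, -0.0, 0.0]
ft_force: [0.0, 0.6, -3.0]
width: 0.0253
```

Emit:
play_rows --pt "0 0 0.5 0 0 0 1" --pt "0 0 1 0 0 0 1" --pt "0 0 1.2 0 0 0 1" --pt "0 0 1.5 0 0 0 1" --pt "0 0 1.5 0 0 0 1" --pt "0 0 1.5 0 0 0 1" --pt "0 0 1 0 0 0 1" --pt "0 0 0.7 0 0 0 1" --pt "0 0 0.3 0 0 0 1" --pt "0 0 0 0 0 0 1" --pt "0 0 0 0 0 0 1"

```text
time: 12.4
ee_pos: [0.434, -0.2354, 0.2796]
eef_rot: [0.784, -0.621, -0.0, 0.0]
ft_force: [0.4, -0.0, -3.6]
width: 0.0257
```

The wrist load rose by about 2.6–3 N, which matches the rack's weight. Carry it slowly to the front of the hook while turning -0.434 rad.

Emit:
play_rows --pt "0.2 0.3 0 0 0 -0.014 1" --pt "0.5 0.6 0 0 0 -0.02 1" --pt "0.7 0.9 0 0 0 -0.03 1" --pt "0.8 1 0 0 0 -0.03 1" --pt "0.8 1 0 0 0 -0.03 1" --pt "0.8 1 0 0 0 -0.03 1" --pt "0.8 1 0 0 0 -0.03 1" --pt "0.8 1 0 0 0 -0.03 1" --pt "0.8 1 0 0 0 -0.04 1" --pt "0.8 1 0 0 0 -0.04 1" --pt "0.8 1 0 0 0 -0.04 1" --pt "0.8 1 0 0 0 -0.03 1" --pt "0.6 0.9 0 0 0 -0.03 1" --pt "0.5 0.6 0 0 0 -0.02 1" --pt "0.3 0.4 0 0 0 -0.02 1" --pt "0.2 0.1 0 0 0 0 1" --pt "0 0 0 0 0 0 1" --pt "0 0 0 0 0 0 1" --pt "0 0 0 0 0 0 1" --pt "0 0 0 0 0 0 1"

```text
time: 14.9
ee_pos: [0.5362, -0.1075, 0.2801]
eef_rot: [-0.632, 0.775, -0.0, -0.0]
ft_force: [-0.2, 0.0, -4.6]
width: 0.0252
```

```bash
cat > r7.py <<'E'
import sys
from ov import *
ct=snap('top');cs=snap('side'); s=r.read_state(); e=s['ee_pos']; q=s['eef_rot']
yaw=2*np.arctan2(q[1],q[0])+np.pi/2
print(e,yaw,s['width'],s['ft_force'],s['time'])
S0=(.5949,-.1195,-.203); p=(e[0],e[1],yaw)
print('fork in stand frame',[(np.cos(S0[2])*(e[0]-S0[0])+np.sin(S0[2])*(e[1]-S0[1])).round(4),(-np.sin(S0[2])*(e[0]-S0[0])+np.cos(S0[2])*(e[1]-S0[1])).round(4)])
it=[(p,e[2]-.084,fork(),(0,255,0)),(p,e[2]-.079+.0025-.095,rack(),(255,0,255)),(S0,0,stand(.179),(0,255,255))]
if len(sys.argv)>1: cv2.imwrite('pics/'+sys.argv[1],np.vstack([panel(c,it,proj(c,[.56,-.115,.18])[0],57,42,7) for c in(ct,cs)]))
E
python3 r7.py j.png
```

```text
[ 0.53618162 -0.10747407  0.28009887] 6.079901379045046 0.025561048677256618 [ 0.69448082 -0.38612672 -4.42123373] 15.0
fork in stand frame [np.float64(-0.0599), np.float64(-0.0001)]
```

View pics/j.png

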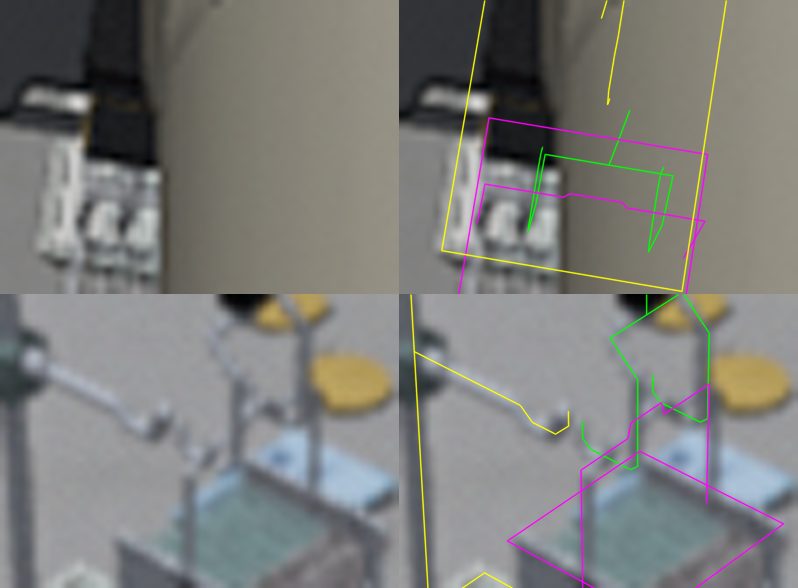

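The measured hook and carried rack both fit the overlays within about 3 mm. The hook tip is about 15 mm under the crook and laterally centred. Move in 60 mm along the stand's x.

Emit:
play_rows --pt "0.3 -0.1 0 0 0 0 1" --pt "0.6 -0.1 0 0 0 0 1" --pt "0.8 -0.2 0 0 0 0 1" --pt "0.9 -0.2 0 0 0 0 1" --pt "0.9 -0.2 0 0 0 0 1" --pt "0.9 -0.2 0 0 0 0 1" --pt "0.8 -0.1 0 0 0 0 1" --pt "0.5 -0.1 0 0 0 0 1" --pt "0.2 0 0 0 0 0 1" --pt "0 0 0 0 0 0 1" --pt "0 0 0 0 0 0 1" --pt "0 0 0 0 0 0 1" --pt "0 0 -0.5 0 0 0 1" --pt "0 0 -0.6 0 0 0 1" --pt "0 0 -0.5 0 0 0 1" --pt "0 0 -0.4 0 0 0 1" --pt "0 0 0 0 0 0 1" --pt "0 0 0 0 0 0 1"

```text
time: 17.25
ee_pos: [0.5953, -0.1194, 0.2603]
eef_rot: [-0.632, 0.775, -0.0, 0.0]
ft_force: [-1.0, -0.1, -3.3]
width: 0.0258
```

```bash
python3 r7.py k.png
```

```text
[ 0.59535273 -0.11941037  0.26032823] 6.079932569202308 0.02546116227914414 [ 0.44728089 -0.23557508 -5.15739665] 17.35
fork in stand frame [np.float64(0.0004), np.float64(0.0002)]
```

View pics/k.png

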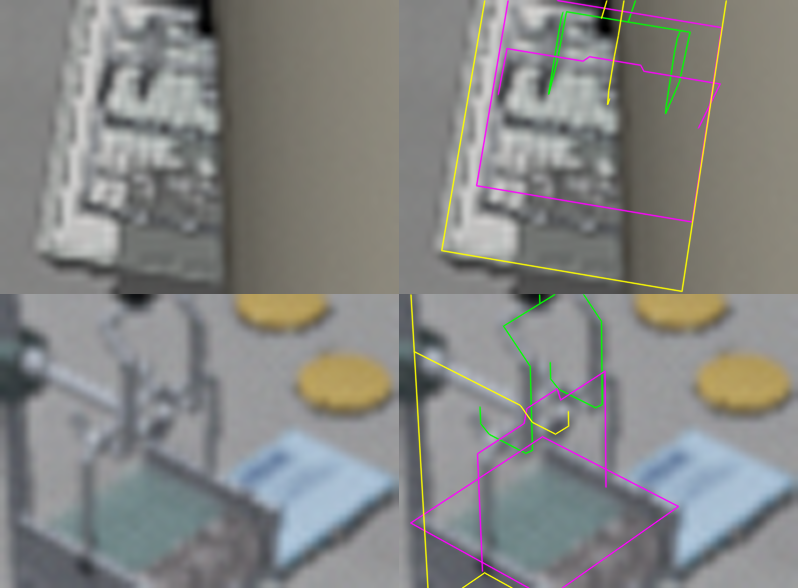

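The crook sits over the hook, but the bail is about 3 mm back in the fork (legs roughly 6 px right of the overlay). Nudge 3 mm forward and lower onto the hook.

Emit:
play_rows --pt "0.3 -0.1 0 0 0 0 1" --pt "0 0 0 0 0 0 1" --pt "0 0 -0.3 0 0 0 1" --pt "0 0 -0.3 0 0 0 1" --pt "0 0 -0.3 0 0 0 1" --pt "0 0 0 0 0 0 1" --pt "0 0 0 0 0 0 1"

```text
time: 18.23
ee_pos: [0.5983, -0.1204, 0.2512]
eef_rot: [-0.632, 0.775, -0.0, 0.0]
ft_force: [0.2, -0.4, -4.2]
width: 0.0253
```

Emit:
play_rows --pt "0 0 -0.3 0 0 0 1" --pt "0 0 -0.3 0 0 0 1" --pt "0 0 0 0 0 0 1" --pt "0 0 0 0 0 0 1"

```text
time: 18.73
ee_pos: [0.5983, -0.1204, 0.2453]
eef_rot: [-0.632, 0.775, -0.0, 0.0]
ft_force: [0.7, -0.4, -1.6]
width: 0.026
```

The load came off, so the rack is on the hook. Lower 13 mm more to clear the tine tips, then measure the mean force.

Emit:
play_rows --pt "0 0 -0.3 0 0 0 1" --pt "0 0 -0.4 0 0 0 1" --pt "0 0 -0.4 0 0 0 1" --pt "0 0 -0.2 0 0 0 1" --pt "0 0 0 0 0 0 1" --pt "0 0 0 0 0 0 1" --pt "0 0 0 0 0 0 1" --pt "0 0 0 0 0 0 1"

```text
time: 19.73
ee_pos: [0.5983, -0.1204, 0.2322]
eef_rot: [-0.632, 0.775, -0.0, 0.0]
ft_force: [-0.0, -0.7, -0.5]
width: 0.0252
```

```bash
python3 r7.py l.png
```

```text
[ 0.59824695 -0.12042563  0.23212749] 6.079952515702098 0.025571840538720723 [-0.4081723  -0.20541132 -2.00286135] 19.825
fork in stand frame [np.float64(0.0035), np.float64(-0.0002)]
```

The picture limit is reached, so I'll check numerically. I'll track the rack between the last viewed frame (on the fork) and now. It should be shifted forward 3 mm and down to the hook's height, not by the fork's full 28 mm.

```bash
cat > r8.py <<'E'
from ov import *
def side(f):
    im=cv2.imread('pics/'+f); return cv2.resize(im[294:,:399],(57,42),interpolation=cv2.INTER_AREA).astype(np.float32)
k,l=side('k.png'),side('l.png')
for n,(a,b,c,d) in {'plate+slides':(18,30,22,36),'legs/far plate':(10,36,26,40),'black grip':(0,5,12,26)}.items():
    t=k[a:b,c:d] if n!='x' else 0
    m=cv2.matchTemplate(l,t,cv2.TM_CCOEFF_NORMED); _,v,_,q=cv2.minMaxLoc(m); print(n,'shift',q[0]-c,q[1]-a,'score',round(v,2))
R=(.5953,-.1194)
a=proj(cs,[.5925,-.119,.12])[0]
for dz in(-.005,-.01,-.015,-.028): print(dz,(proj(cs,[.5955,-.120,.12+dz])[0]-a).round(1))
E
python3 r8.py
```

```text
plate+slides shift -1 3 score 0.77
legs/far plate shift -1 2 score 0.86
black grip shift 0 7 score 0.95
-0.005 [-0.6  0.8]
-0.01 [-0.6  2. ]
-0.015 [-0.6  3.3]
-0.028 [-0.5  6.4]
```

The rack dropped only 2–3 px (about 10 mm, the hook height) while the fork dropped 7 px. The rack is on the hook and the tines are clear. Back off along stand -x.

Emit:
play_rows --pt "-0.4 0.1 0 0 0 0 1" --pt "-0.5 0.1 0 0 0 0 1" --pt "-0.5 0.1 0 0 0 0 1" --pt "-0.5 0.1 0 0 0 0 1" --pt "0 0 0 0 0 0 1"

```text
time: 20.45
ee_pos: [0.579, -0.1164, 0.2323]
eef_rot: [-0.632, 0.775, -0.0, -0.0]
ft_force: [-0.1, 0.2, -0.5]
width: 0.0253
```

```bash
cp pics/l.png pics/l0.png; python3 r7.py m.png; sed -i "s/k,l=.*/import sys; k,l=side(sys.argv[1]),side(sys.argv[2])/" r8.py; python3 r8.py l0.png m.png
```

```text
[ 0.5792164  -0.11652246  0.23215435] 6.079805167649551 0.025517944648275455 [-0.23103251 -0.13813929 -0.70204007] 20.55
fork in stand frame [np.float64(-0.016), np.float64(-0.0002)]
plate+slides shift 2 1 score 0.72
legs/far plate shift 1 0 score 0.77
black grip shift 5 1 score 0.99
-0.005 [-0.6  0.8]
-0.01 [-0.6  2. ]
-0.015 [-0.6  3.3]
-0.028 [-0.5  6.4]
```

```bash
cat > r9.py <<'E'
from ov import *
import sys
def side(f):
    im=cv2.imread('pics/'+f); return cv2.resize(im[294:,:399],(228,168),interpolation=cv2.INTER_AREA).astype(np.float32)
k,l=side(sys.argv[1]),side(sys.argv[2])
for c,d,a,b in [(24,160,96,150),(24,90,110,160),(80,160,90,150),(100,125,70,100),(30,60,90,140)]:
    m=cv2.matchTemplate(l,k[a:b,c:d],cv2.TM_CCOEFF_NORMED); _,v,_,q=cv2.minMaxLoc(m); print((c,d,a,b),'native shift',(q[0]-c)/4,(q[1]-a)/4,round(v,2))
E
python3 r9.py k.png l0.png; echo; python3 r9.py l0.png m.png
```

```text
(24, 160, 96, 150) native shift -1.0 2.75 0.89
(24, 90, 110, 160) native shift -1.0 2.0 0.86
(80, 160, 90, 150) native shift -1.0 2.5 0.9
(100, 125, 70, 100) native shift -18.5 14.75 0.86
(30, 60, 90, 140) native shift -1.0 3.0 0.96

(24, 160, 96, 150) native shift 0.0 0.25 0.9
(24, 90, 110, 160) native shift -0.25 -0.25 0.87
(80, 160, 90, 150) native shift 0.0 0.0 0.91
(100, 125, 70, 100) native shift -16.75 14.0 0.8
(30, 60, 90, 140) native shift 0.0 0.25 0.96
```

The rack hasn't moved (0.0–0.25 px) and there is no force. Continue backing off, then head for the caddy.

Emit:
play_rows --pt "-0.6 0.1 0 0 0 0 1" --pt "-1 0.2 0 0 0 0 1" --pt "-1.5 0.3 0 0 0 0 1" --pt "-2 0.4 0 0 0 0 1" --pt "-2 0.6 0 0 0 0 1" --pt "-1 1.5 0 0 0 0.04 1" --pt "-1 2.5 0 0 0 0.04 1" --pt "-1 3 0 0 0 0.05 1" --pt "-1 3 0 0 0 0.05 1" --pt "-1 3 0 0 0 0.05 1" --pt "-1 3 0 0 0 0.05 1" --pt "-0.7 3 0 0 0 0.05 1" --pt "0 3 0 0 0 0.03 1" --pt "0 2 0 0 0 0.004 1" --pt "0 1 0 0 0 0 1" --pt "0 0 0 0 0 0 1" --pt "0 0 0 0 0 0 1"

```text
time: 22.68
ee_pos: [0.4413, 0.1488, 0.2319]
eef_rot: [0.761, -0.648, 0.0, 0.0]
ft_force: [-0.3, -0.3, -0.7]
width: 0.026
```

```bash
python3 r7.py n.png; python3 r9.py l0.png n.png
```

```text
[0.44137298 0.14874852 0.23203436] 0.15944838423232532 0.025432553771852738 [-0.12155572  0.61560689 -2.03978325] 22.775
fork in stand frame [np.float64(-0.2045), np.float64(0.2318)]
(24, 160, 96, 150) native shift 9.0 -22.5 0.46
(24, 90, 110, 160) native shift 34.5 1.25 0.37
(80, 160, 90, 150) native shift -20.0 -22.25 0.58
(100, 125, 70, 100) native shift 2.75 -16.75 0.69
(30, 60, 90, 140) native shift 26.5 -16.0 0.45
```

```bash
cat > r10.py <<'E'
from ov import *
n=cv2.imread('pics/n.png'); p=n[294:,:399]
print(cv2.resize(cv2.cvtColor(p,cv2.COLOR_BGR2GRAY),(14,10),interpolation=cv2.INTER_AREA))
t=n[:294,:399]; print(cv2.resize(cv2.cvtColor(t,cv2.COLOR_BGR2GRAY),(14,10),interpolation=cv2.INTER_AREA))
ct,cs=load('top'),load('side')
h=cv2.imread('pics/h.png')[296:,:400]; h=cv2.resize(h,(50,37),interpolation=cv2.INTER_AREA)
u=proj(cs,np.array([.4407,.1494,.2291])-[0,0,.05])[0]; o=np.array([int(u[0]-25),int(u[1]-18.5)])
t=h[2:36,15:37]; im=cs['img'][...,::-1].copy()
m=cv2.matchTemplate(cv2.resize(im,None,fx=4,fy=4),cv2.resize(t,None,fx=4,fy=4),cv2.TM_CCOEFF_NORMED);_,v,_,q=cv2.minMaxLoc(m)
print('fork shift',np.array(q)/4-(o+[15,2]),v,'expected',proj(cs,[.4414,.1487,.182])-proj(cs,[.4407,.1494,.1791]))
E
python3 r10.py
```

```text
[[ 32  54  46  45  46  52  61  25 117 164 159 143 160 160]
 [  9  38  71  85  85  72  34   6  31  66  89 146 159 159]
 [ 11   6   6   8   8   7   7   7  26  33  29 129 160 159]
 [ 12  12  11   8   7   8   6  10  26  18  17 126 153 140]
 [  8   9   9  10  11  12   7  12  13  16  25 142 147 158]
 [  7   7   8   8   7   7  13  15  42  41  65 182 172 162]
 [  7   9   8   7  12  11   9  23  17  66 178 188 193 157]
 [  6   8   8   8   6   6  18  42  24  81 194 187 133 134]
 [ 10   9   8   8   7  11  29  43  45 125 170 124 143 155]
 [ 30  27  23  18  13  25  32  69  98 119 135 161 160 158]]
[[131 132 139 170 176 188 128 114 176 189 172 142 133 134]
 [131 133 146 168 147 147 135 117 145 162 169 138 133 132]
 [130 131 153 136 162 161 153 124 126 142 136 129 131 131]
 [128 128 162 142 171 175 175 141 122 167 114 118 129 130]
 [128 128 163 154 145 140 123 136 115 116 111 125 129 130]
 [128 134 169 159 136 131 120 121 111 102 130 128 129 130]
 [129 139 159 163 117 111 109 116 110 105 112 125 130 131]
 [129 143 174 157 105 103  98 101 101 101  96 110 129 130]
 [128 134 155 156 112 109 111 110 107 110  93 118 128 129]
 [129 128 119  98  83  89  95  97 104 109  85 124 129 130]]
fork shift [-0.25 -0.75] 0.9844080209732056 expected [[-0.12185941 -1.07839445]]
```

The gripper hides the side view of the rack here, and the top view still shows it over the tray. The fork is still held as before (score 0.98). Lower it into the caddy.

Emit:
play_rows --pt "-0.1 0.1 -1 0 0 0 1" --pt "0 0 -2 0 0 0 1" --pt "0 0 -2.5 0 0 0 1" --pt "0 0 -2.5 0 0 0 1" --pt "0 0 -1 0 0 0 1" --pt "0 0 -1 0 0 0 1" --pt "0 0 -1 0 0 0 1" --pt "0 0 -1 0 0 0 1" --pt "0 0 -1 0 0 0 1" --pt "0 0 -0.6 0 0 0 1" --pt "0 0 -0.4 0 0 0 1" --pt "0 0 0 0 0 0 1" --pt "0 0 0 0 0 0 1"

```text
time: 24.4
ee_pos: [0.4404, 0.1507, 0.0923]
eef_rot: [0.762, -0.648, 0.0, -0.0]
ft_force: [-0.2, -0.5, -1.3]
width: 0.0256
```

Emit:
play_rows --pt "0 0 -0.2 0 0 0 1" --pt "0 0 0 0 0 0 1" --pt "0 0 0 0 0 0 1"

```text
time: 24.78
ee_pos: [0.4403, 0.1506, 0.0901]
eef_rot: [0.762, -0.648, 0.0, -0.0]
ft_force: [-0.1, 0.4, -0.6]
width: 0.0255
```

Same height as when I picked it up. Open, then check.

Emit:
play_rows --pt "0 0 0 0 0 0 3.5" --pt "0 0 0 0 0 0 5" --pt "0 0 0 0 0 0 8" --pt "0 0 0 0 0 0 8" --pt "0 0 0 0 0 0 8" --pt "0 0 0 0 0 0 8" --pt "0 0 0 0 0 0 8" --pt "0 0 0 0 0 0 8" --pt "0 0 1 0 0 0 8" --pt "0 0 2 0 0 0 8" --pt "0 0 3 0 0 0 8" --pt "0 0 3 0 0 0 8" --pt "0 0 3 0 0 0 8" --pt "0 0 3 0 0 0 8" --pt "0 0 0 0 0 0 8"

```text
time: 26.65
ee_pos: [0.4413, 0.1512, 0.2428]
eef_rot: [0.762, -0.648, 0.001, -0.002]
ft_force: [0.4, 0.3, 0.7]
width: 0.0798
```

Emit:
play_rows --pt "0 -2 1 0 0 0 8" --pt "0 -4 1 0 0 0 8" --pt "0 -4 0 0 0 0 8" --pt "0 -4 0 0 0 0 8" --pt "0 -4 0 0 0 0 8" --pt "0 -4 0 0 0 0 8" --pt "0 -4 0 0 0 0 8" --pt "0 -4 0 0 0 0 8" --pt "0 -4 0 0 0 0 8" --pt "0 -4 0 0 0 0 8" --pt "0 -4 0 0 0 0 8" --pt "0 -4 0 0 0 0 8" --pt "0 -4 0 0 0 0 8" --pt "0 -4 0 0 0 0 8" --pt "-3 -4 0 0 0 0 8" --pt "-4 -3 0 0 0 0 8" --pt "-4 -3 0 0 0 0 8" --pt "-4 -3 0 0 0 0 8" --pt "-4 -2 0 0 0 0 8" --pt "0 0 0 0 0 0 8"

```text
time: 29.15
ee_pos: [0.2457, -0.5412, 0.2596]
eef_rot: [0.759, -0.651, -0.001, 0.001]
ft_force: [0.4, 0.0, -0.4]
width: 0.0802
```

```bash
cat > r11.py <<'E'
from ov import *
a={'top':cv2.imread('pics/top0.png'),'side':cv2.imread('pics/side0.png')}
def mt(i0,i1,box,n,s=4):
    u,v,w,h=box; t=cv2.resize(i0[v:v+h,u:u+w],None,fx=s,fy=s,interpolation=cv2.INTER_CUBIC)
    g=8; R=cv2.resize(i1[v-g:v+h+g,u-g:u+w+g],None,fx=s,fy=s,interpolation=cv2.INTER_CUBIC)
    _,sc,_,q=cv2.minMaxLoc(cv2.matchTemplate(R,t,cv2.TM_CCOEFF_NORMED)); print(n,'shift px',q[0]/s-g,q[1]/s-g,'score',round(sc,2))
b={k:snap(k)['img'][...,::-1].copy() for k in a}
P={'fork':[.44,.15,.1],'dish':[.435,-.2385,.03],'hung':[.61,.17,.1],'blower':[.42,-.01,.05]}
for n,p in P.items():
    for k in a:
        u=proj(load(k),p)[0].astype(int); mt(a[k],b[k],(u[0]-20,u[1]-16,40,32),n+' '+k)
s=load('side'); u=proj(s,[.56,-.115,.18])[0]; o=np.array([int(u[0]-28.5),int(u[1]-21)])
l=cv2.resize(cv2.imread('pics/l0.png')[294:,:399],(57,42),interpolation=cv2.INTER_AREA)
f=b['side'].copy(); f[o[1]:o[1]+42,o[0]:o[0]+57]=l
mt(f,b['side'],(o[0]+6,o[1]+24,34,14),'rack on hook side')
t0=b['side'];c=snap('side');print('frame diff',cv2.absdiff(t0,c['img'][...,::-1].copy())[o[1]:o[1]+42,o[0]:o[0]+57].mean())
u2=o
# whole-scene change vs start
for k in a:
    d=cv2.absdiff(cv2.GaussianBlur(a[k],(5,5),0),cv2.GaussianBlur(b[k],(5,5),0)).max(2)>30
    n_,_,st,ce=cv2.connectedComponentsWithStats(d.astype(np.uint8)); print(k,[(x[:4].tolist(),int(x[4])) for x in st[1:] if x[4]>15])
E
python3 r11.py
```

```text
fork top shift px 0.0 0.25 score 0.98
fork side shift px 0.0 0.25 score 1.0
dish top shift px 0.0 0.0 score 0.31
dish side shift px 0.0 -0.25 score 0.64
hung top shift px 0.0 0.0 score 1.0
hung side shift px 0.0 0.0 score 1.0
blower top shift px 0.0 0.0 score 1.0
blower side shift px 0.0 0.0 score 0.99
rack on hook side shift px 0.0 0.0 score 0.95
frame diff 1.4775828460038987
top [([287, 151, 37, 50], 660), ([310, 154, 13, 14], 94), ([291, 188, 20, 10], 145), ([326, 207, 36, 33], 767), ([477, 273, 35, 41], 963), ([491, 310, 21, 40], 475), ([262, 365, 19, 13], 79), ([236, 368, 8, 9], 28), ([500, 380, 12, 4], 27), ([239, 382, 13, 2], 17)]
side [([462, 0, 4, 7], 22), ([473, 0, 7, 9], 41), ([440, 2, 6, 10], 45), ([410, 6, 4, 6], 16), ([442, 8, 27, 20], 222), ([470, 22, 7, 10], 54), ([400, 27, 37, 69], 1319), ([505, 39, 7, 4], 21), ([427, 46, 34, 67], 1349), ([477, 58, 26, 22], 158), ([461, 123, 51, 13], 207), ([456, 124, 55, 20], 298), ([241, 158, 35, 27], 530), ([467, 165, 12, 25], 61), ([489, 171, 9, 28], 73), ([307, 177, 24, 14], 236), ([438, 178, 4, 9], 27), ([251, 185, 37, 23], 404), ([430, 187, 7, 5], 25), ([438, 189, 6, 6], 18), ([494, 195, 4, 6], 17), ([422, 200, 14, 44], 293), ([447, 205, 3, 11], 18), ([488, 212, 9, 34], 62), ([494, 215, 5, 27], 71), ([482, 216, 8, 27], 79), ([456, 222, 26, 5], 75), ([409, 241, 4, 7], 21), ([469, 267, 21, 7], 75), ([447, 313, 19, 4], 50)]
```

```bash
python3 -c "
from bench import r
print(r.close_job(), r.read_state()['time'])"
```

```text
the job is handed in; nothing more can be done
the job is handed in; nothing more can be done
```

I hooked the rack out of the dish by its bail, hung it by the crook on the empty stand's hook, and put the fork back upright in the caddy. I handed the job in at about 29 s of the 67 s allowed; handing in gives no verdict.

**Last checks, by comparing camera pictures:**
- **Rack:** it has not moved (0.0 px) since it settled on the hook, and it dropped by about the hook height while the fork went on down.
- **Fork:** it is within 0.25 px of where it started, and I released it at the same height I picked it up from.
- **Other objects:** the other hanging rack and the blower are unmoved. The only changes across the pictures were at the free stand, inside the dish and around the arm.

**Weaker checks:**
- **Dish:** it showed no shift (0 to 0.25 px), but the match scores were low (0.31 and 0.64), as expected with the rack gone from it.
- **Pictures:** I reached the 12-picture limit before letting go of the rack (I had planned for about 8). The final state was checked only by these numbers, not by eye.
- **Rack check mid-way:** one comparison failed because the gripper was blocking the side camera. It was good again (0.95) once the arm had moved away.

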